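# Seat the spring retaining bar on the gearbox housing and hold it down

## Task

The gearbox selector housing on the bench is missing its detent spring retaining bar. Pick up the thick steel bar with the low round lug on top, lay it across the housing's two raised bosses with the lug end over the boss that has the locating dowel, and slide it about until the hidden hole under the lug drops over the dowel. Then press the bar down against the spring until it sits flush on both bosses, screw holes lined up, and finish while still holding it down like that, so that a workmate can start the screws; leave the other things on the bench where they are.

Things in the scene. Friction and masses are not known exactly. Their poses are not given: they have to be found in the camera images.
- bar_mid (a point): Centre (half-way up) of the loose steel retaining bar: 124 mm long, 26 wide, 16 thick, about 0.36 kg, lying flat on the bench, right way up. Its own y axis runs along its length towards the lug end, z up. The lug is a round boss 19 mm across, 5 mm high, on the top face 34 mm from the centre along +y. A 9 mm screw hole goes through the bar 52 mm from the centre at each end.
- bar_socket (a point): Mouth of the bar's blind dowel hole, 12 mm wide, 10 mm deep: on the underside of the bar straight under the lug, 34 mm from the bar's centre along its own +y. Same axes as the bar.
- bar_dowel_end (a point): Point on the bar's underside in the middle of the screw hole at the lug end, 52 mm from the bar's centre along its own +y.
- bar_plain_end (a point): Point on the bar's underside in the middle of the screw hole at the plain end, 52 mm from the bar's centre along its own -y.
- seat_mid (a point): Point midway between the housing's two bosses, level with their machined tops (105 mm above the bench); the seated bar's underside centre lies here. Its y axis runs along the line of the bosses towards the boss with the dowel, which the bar's +y (lug) end must match; z up. The bosses are 34 mm wide (x), 38 mm long (y), centred 45 mm either side of this point.
- housing: The gearbox selector housing: grey ribbed alloy casting, fixed to the bench; origin under its centre, straight below seat_mid, same axes. 230 mm long (y), 192 mm wide (x), a 16 mm selector shaft sticking out 50 mm at the -y end, flat deck 70 mm above the bench. Between the bosses is a gap 52 mm long and 35 mm deep, with only the spring tower in it (21 mm across, its top 12 mm below the boss tops).
- dowel (a point): Foot of the locating dowel, on top of its boss, 34 mm from seat_mid along +y. The dowel is a steel pin 9.5 mm across, standing 8 mm proud of the boss, its top edge chamfered by 1.5 mm. Same axes as seat_mid.
- dowel_end (a point): Tapped screw hole in the top of the dowel boss, 52 mm from seat_mid along +y.
- plain_end (a point): Tapped screw hole in the top of the other boss, 52 mm from seat_mid along -y.
- plunger (a joint): Detent spring cap, a steel disc 16 mm across on a coil spring standing up at seat_mid. 0 = fully out, its top 6 mm above the boss tops; grows as it is pressed down (m), 0.006 = level with the boss tops. It pushes back with about 5 N at first and 12 N when level, so the bar rises again if it is let go.
- strap: Bystander: thin flat steel strap, 165 x 30 x 6 mm with three holes and no lug, lying on the bench; origin under its centre, y along its length. It may have changed places with the bar.
- screw_dish: Bystander: shallow round steel dish with screws, 92 mm across, 22 mm high; origin under its centre.
- tin: Bystander: closed white paint tin, 98 mm across, 105 mm high; origin under its centre.
- filler_tin: Bystander: open tin of filler, 104 mm across, 75 mm high, with a brush standing in it to about 210 mm; origin under its centre.
- wrench: Bystander: wrench lying on the bench, about 180 mm long; x along its length.
- spatula: Bystander: filling knife lying on the bench; x along its length.
- screwdriver: Bystander: screwdriver lying on the bench; x along its length.
- jar: Bystander: brown glass jar, 68 mm across, 85 mm high; origin under its centre.

How it is judged:
By the outcome, as a careful person would: the job done as asked, in the order asked, and still so for the second after the job is handed in, while the arm keeps its last pose, push and grip.
It also fails if it takes over 43 s, if anything falls off the work surface, if the arm or the gripper's body presses on something with over 40 N, if the wrist force passes 120 N, or if a joint passes its speed limit or range.

## Robot

A 6-joint arm with a two-finger parallel gripper is mounted at the origin on the work surface. World frame = base frame: x ahead of the robot, y to its left, z up, the work surface at z = 0. Lengths are in m, angles in degrees, forces in N, time in s.
With the tool pointing down it reaches from about 0.4 to 0.825 m from the base axis. Payload 7 kg.
Tool frame: the origin (TCP) lies midway between the tips of the shut fingers; the grasp point (between the pads) lies 19 mm behind it; x points along the fingers, z is the direction in which the jaws open and shut, and the axes are right-handed (so a half turn about x gives the same grasp; the last joint's range is limited). The gripper opens to 88 mm and grips with 3 to 60 N. Pads are 19 mm wide; open, the fingers measure 130 mm over their backs; the gripper's body (78 mm by 193 mm) begins 47 mm behind the grasp point.
Start: joints at [16.507, 20.546, 0.682, 0, -70.136, -16.507], TCP at [0.675, -0, 0.227] pointing down, gripper open.
Joint ranges: [-176.03, 176.03], [-82.01, 121.73], [-58.28, 71.71], [-173.87, 95.51], [-174.79, -0.11], [-173.66, 173.66]. Speed limits (degrees/s): [136.94, 136.94, 172.46, 180, 180, 180].

## Interface

Orientations are given as [roll, pitch, yaw] about the fixed x, y, z axes, in that order (R = Rz(yaw) Ry(pitch) Rx(roll)).
In Python, from plant import ctrl gives the robot as it stands. The module is installed in compiled form; this text tells all that it offers.
- The arm moves only by the tool servo_tool, never from a script. Its argument "deltas" is a list of rows, each a list of 3 entries, a list of its own where there are three numbers: the turn, a rotation vector about the tool's x, y, z in degrees, then the shift along the tool's x, y, z in cm, then the finger opening in cm, from 0 to 8.76. A call has 1 to 5 rows; each row is the pose to reach, as a shift and turn from the pose measured when the call began, along the tool's axes at that moment; what a row does not reach only later rows make up. A row lasts 1/10 s, in which the tool goes at most 50 mm and 8.59 degrees, less where a joint would pass 70% of its speed; a pose out of reach is approached as far as the arm can. A call with a gripper value outside its range is refused whole. The fingers move at their own pace and stop on an object; the grip force is fixed at half the most. Time passes only in rows, so rows that repeat a pose let the fingers close. It gives the time, the measured TCP pose, the force and the opening at its end, in the units of the state.
- ctrl.get_obs(): the state, without advancing time (a new reading comes with each control period).
- ctrl.snapshot(name): name is "scene" or "side" or "wrist"; returns a dict with "image" (480x640x3 uint8, red, green, blue), "vertical_fov" (degrees; the focal length in pixels is half the picture's height over the tangent of half this angle, whatever the lens; pixels are square), "cx", "cy" (the principal point, pixels), "rvec" (rotation vector, rad) and "tvec" (3), from world to camera coordinates, as OpenCV has them. Camera axes: x right, y down, z forward; pixel columns grow to the right and rows downward; lengths in m; the calibration is good to about 2 mm. A picture is of the moment at which its call begins. There is no depth.
- ctrl.close_job(): hands the job in, once; it reports no verdict.
The state is a dict: "clock": time; "joint_pos": joint angles; "qvel": joint speeds; "tau": joint torques, N m; "tool_pos": TCP position; "orientation": TCP orientation; "force": force on the tool from outside, world axes, zero at the start; "moment": the same for the moment, N m; "opening": finger opening in m.
Only numpy, scipy, OpenCV 4.12 (cv2) and the standard library are available. Lean on these libraries where they do the work, as an engineer would, in place of code of your own. Each camera call takes 0.05 s, during which the arm holds its last target. There are 200 camera calls.

## Working session

There is one attempt and no reset: what is moved stays moved. The work goes in short steps, Python scripts to look and compute and a tool call to move; the robot and the scene stay as the last step left them, time stands still between calls to the robot, and variables do not carry over. Pictures are saved under pics/ and viewed, on a budget of 10 in all, crops included, one or two more only if the job needs it, and the job is handed in when it is done.

Besides the shell and the picture viewer there is one more tool, called after "Emit:" as name(argument=value, ...) on one line, values as JSON. servo_tool: Moves the arm, as the interface text tells. Its arguments: {"type":"object","properties":{"deltas":{"type":"array","items":{"type":"array"}}},"required":["deltas"]}

```bash
mkdir -p pics
cat > h.py <<'E'
import numpy as np, cv2
from scipy.spatial.transform import Rotation as R
from plant import ctrl
def snap(n):
    s=ctrl.snapshot(n); f=240/np.tan(np.radians(s["vertical_fov"])/2)
    s["K"]=np.array([[f,0,s["cx"]],[0,f,s["cy"]],[0,0,1]]); s["Rm"]=cv2.Rodrigues(np.array(s["rvec"],float))[0]; s["t"]=np.array(s["tvec"],float).ravel()
    s["C"]=-s["Rm"].T@s["t"]; return s
def plane(s,uv,z):
    uv=np.atleast_2d(np.array(uv,float)); d=np.c_[uv,np.ones(len(uv))]@np.linalg.inv(s["K"]).T@s["Rm"]
    return s["C"]+d*((z-s["C"][2])/d[:,2])[:,None]
def proj(s,P):
    p=np.atleast_2d(P)@s["Rm"].T+s["t"]; p=p@s["K"].T; return p[:,:2]/p[:,2:]
def save(s,n,crop=None,k=1):
    im=s["image"][...,::-1]
    if crop: u0,v0,u1,v1=crop; im=im[v0:v1,u0:u1]
    cv2.imwrite("pics/"+n,cv2.resize(im,None,fx=k,fy=k,interpolation=cv2.INTER_CUBIC))
E
python3 - <<'E'
from h import *
o=ctrl.get_obs(); print(o)
import pickle
for n in("scene","side","wrist"):
    s=snap(n); save(s,n+".png"); pickle.dump(s,open(n+".pkl","wb")); print(n,s["vertical_fov"],s["C"],s["Rm"][2])
E
```

```text
{'clock': 0.0, 'joint_pos': array([ 1.65079330e+01,  2.05913786e+01,  6.34506003e-01, -1.84245206e-02,
       -7.01353945e+01, -1.65083448e+01]), 'qvel': array([ 0.08425791, -0.00718474, -0.02348384,  0.00252577, -0.02127551,
       -0.01005197]), 'tau': array([-8.00930356e-04, -5.82726967e+01,  2.93058443e+01,  6.99745238e+00,
        6.93249181e-03, -2.06530804e-04]), 'tool_pos': array([ 6.74523915e-01, -2.18713652e-05,  2.25634215e-01]), 'orientation': array([   5.87796478,   89.9061208 , -174.12872153]), 'force': array([0.3432249 , 0.32203932, 0.09155148]), 'moment': array([0.02104545, 0.00424778, 0.01238142]), 'opening': 0.0876827385360071}
scene 54.37673705442961 [1.30754777 0.60165701 0.77571627] [-0.59070464 -0.54825728 -0.59201519]
side 52.08388104960123 [ 0.49501571 -0.82090645  0.78378905] [ 0.11205097  0.74882329 -0.65322911]
wrist 63.865474976420316 [ 0.67492044 -0.08280432  0.38248208] [-0.00129652  0.30509154 -0.95232215]
```

View pics/scene.png

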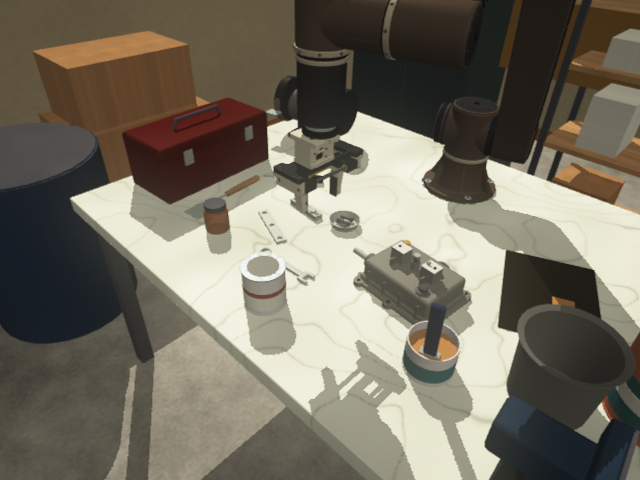

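View pics/side.png

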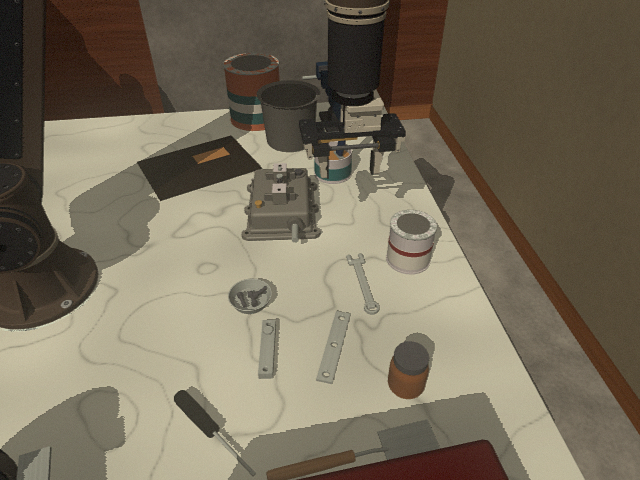

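The side view shows the bar with its lug at about (268,348), the lug at its far end. The strap is at (334,347) and the housing at (280,200), with its shaft pointing towards the camera. The scene view shows the bosses at (402,248) and (431,268). I'll zoom in on both.

Run:
```python
import pickle,cv2,numpy as np
a=pickle.load(open("side.pkl","rb"))["image"];b=pickle.load(open("scene.pkl","rb"))["image"]
r=lambda im,u,v,w,h,k:cv2.resize(im[v:v+h,u:u+w],None,fx=k,fy=k,interpolation=cv2.INTER_CUBIC)
top=np.hstack([r(a,240,155,80,60,5),r(b,380,230,80,60,5)])
bot=np.hstack([r(a,235,310,80,60+15,4),r(b,280,165,80,75,4)])
bot=np.hstack([bot,np.zeros((300,160,3),np.uint8)])
cv2.imwrite("pics/z.png",np.vstack([top,bot])[...,::-1])
```

```text
(no output)
```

View pics/z.png

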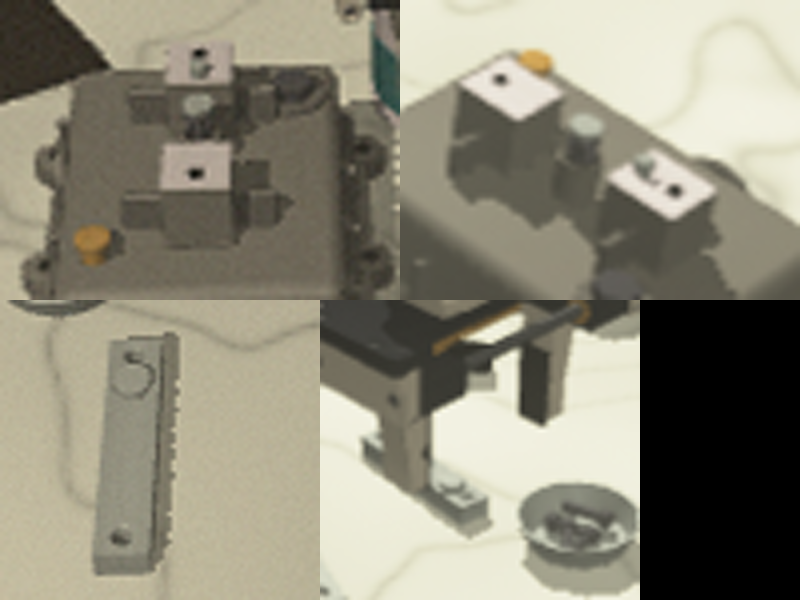

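The zoom settles the layout. The dowel boss is the far one in the side view, with its dowel at about (280,168). The plain boss is the near one, with its hole at (279,190). The bar is at (265..268, 324..369) with the lug at the far end. Next I'll compute positions.

Run:
```python
from h import *
import pickle
S=pickle.load(open("side.pkl","rb"));C=pickle.load(open("scene.pkl","rb"))
def tops(s,box):
    u0,v0,u1,v1=box; im=cv2.resize(s["image"][v0:v1,u0:u1],None,fx=8,fy=8,interpolation=cv2.INTER_CUBIC).astype(int)
    m=((im.min(2)>135)&(im[...,0]-im[...,1]>=3)&(im[...,0]-im[...,1]<40)&(im[...,0]-im[...,2]<14)).astype(np.uint8)
    cs,_=cv2.findContours(m,cv2.RETR_EXTERNAL,cv2.CHAIN_APPROX_NONE)
    for c in sorted(cs,key=cv2.contourArea)[-3:]:
        if cv2.contourArea(c)<1000: continue
        q=cv2.convexHull(c)[:,0].astype(float); q=(q+.5)/8-.5+[u0,v0]
        P=plane(s,q,.105)[:,:2]; print("top",cv2.minAreaRect(P.astype(np.float32)*1000), q.mean(0))
tops(S,(262,158,300,200)); tops(C,(388,238,450,278))
print("side holes plain/dowel",plane(S,[[279.1,189.5],[279.9,165.5]],.105))
print("scene holes",plane(C,[[399.9,245.7],[434.7,267.9]],.105))
print("bar side holes lug/plain",plane(S,[[267.9,323.9],[264.9,369.1]],.016))
print("bar lug top",plane(S,[[267.9,329]],.021))
# bar top face quad (side, crop px)
q=np.array([[110,340],[160,340],[148,570],[94,555]])*1.0
print("quad",plane(S,(q-[0,300]+.5)/4-.5+[235,310],.016))
g=cv2.cvtColor(S["image"],cv2.COLOR_RGB2GRAY)[318:376,256:284]
```

```text
side holes plain/dowel [[0.53490053 0.13762217 0.105     ]
 [0.54554668 0.24163451 0.105     ]]
scene holes [[0.53275669 0.13607462 0.105     ]
 [0.54336934 0.23987146 0.105     ]]
bar side holes lug/plain [[ 0.48039303 -0.18979071  0.016     ]
 [ 0.46815583 -0.29327768  0.016     ]]
bar lug top [[ 0.47966214 -0.20649889  0.021     ]]
quad [[ 0.46969988 -0.17724491  0.016     ]
 [ 0.49438146 -0.180968    0.016     ]
 [ 0.47906076 -0.31186182  0.016     ]
 [ 0.45550955 -0.30045616  0.016     ]]
```

View pics/wrist.png

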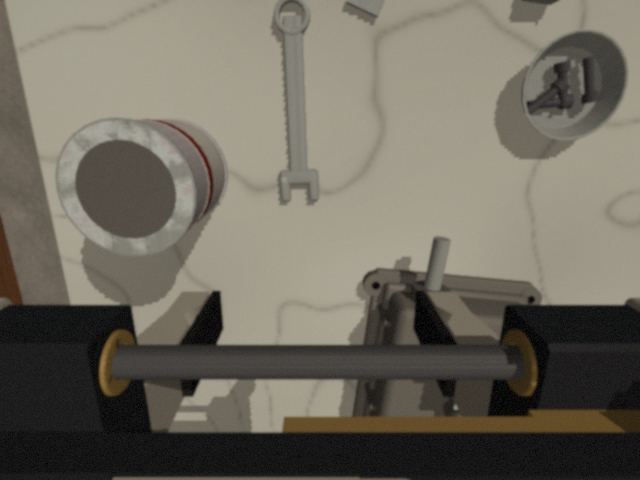

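The side and scene views agree on the boss holes to about 2 mm. Seat mid is about (0.540, 0.189) with yaw −5.8°, and bar mid is about (0.474, −0.2415) with yaw −6.7°. The wrist view shows the wrench, the tin and part of the housing. Next I'll compute the move to a point above the bar.

```bash
cat >> h.py <<'E'
def go(p,yaw):
    """tool-frame turn (deg) and shift (cm) to TCP p, pointing down, jaw axis along world -/+x turned by yaw"""
    o=ctrl.get_obs(); A=R.from_euler("xyz",o["orientation"],degrees=True); M=A.as_matrix()
    z0=np.sign(M[0,2])*np.array([np.cos(np.radians(yaw)),np.sin(np.radians(yaw)),0]); x=np.array([0,0,-1.])
    T=R.from_matrix(np.c_[x,np.cross(z0,x),z0])
    print("t",round(o["clock"],2),"tcp",np.round(o["tool_pos"],4),"F",np.round(o["force"],1),"open",round(o["opening"],4),"jawz",np.round(M[:,2],3))
    print(" turn",np.round((A.inv()*T).as_rotvec(degrees=True),2),"shift cm",np.round(M.T@(np.array(p)-o["tool_pos"])*100,2))
E
python3 - <<'E'
from h import *
import pickle
S=pickle.load(open("side.pkl","rb"))
print(plane(S,[[333,180],[334,347],[250,300]],0)[:,:2])
go([.474,-.2415,.06],-6.7)
E
```

```text
[[ 0.69467085  0.30902961]
 [ 0.60278066 -0.25236073]
 [ 0.44677052 -0.10670813]]
t 0.15 tcp [ 6.746e-01 -1.000e-04  2.259e-01] F [ 0.3 -0.   0.5] open 0.0874 jawz [-1.     0.     0.001]
 turn [ 6.7   0.07 -0.01] shift cm [16.61 24.14 20.04]
```

Emit:
servo_tool(deltas=[[[6.7,0,0],[6,24.14,20.04],8.7],[[6.7,0,0],[6,24.14,20.04],8.7],[[6.7,0,0],[6,24.14,20.04],8.7],[[6.7,0,0],[6,24.14,20.04],8.7],[[6.7,0,0],[6,24.14,20.04],8.7]])

```text
clock: 0.65
tool_pos: [0.5163, -0.1899, 0.1789]
orientation: [11.9, 89.9, -174.8]
force: [1.3, -0.8, 0.5]
opening: 0.0868
```

Emit:
servo_tool(deltas=[[[0,0,0],[0,5,4],8.7],[[0,0,0],[0,6,5],8.7],[[0,0,0],[0,6,5],8.7]])

```text
clock: 0.95
tool_pos: [0.4566, -0.2455, 0.179]
orientation: [2.2, 89.9, 175.4]
force: [0.9, -0.5, -0.9]
opening: 0.0874
```

Run:
```python
from h import *
go([.474,-.2415,.06],-6.7)
s=snap("wrist"); save(s,"w2.png")
print(proj(s,[[.474,-.2415,.016],[.4739+.0061,-.2415+.0517,.016],[.4739-.0061,-.2415-.0517,.016]]))
```

```text
t 0.95 tcp [ 0.4566 -0.2455  0.179 ] F [ 0.9 -0.5 -0.9] open 0.0874 jawz [-0.993  0.12   0.002]
 turn [-0.17  0.12 -0.  ] shift cm [11.9 -0.6 -1.7]
[[298.11691994 226.81717698]
 [299.25516459 282.4486237 ]
 [297.10591433 165.55652069]]
```

View pics/w2.png

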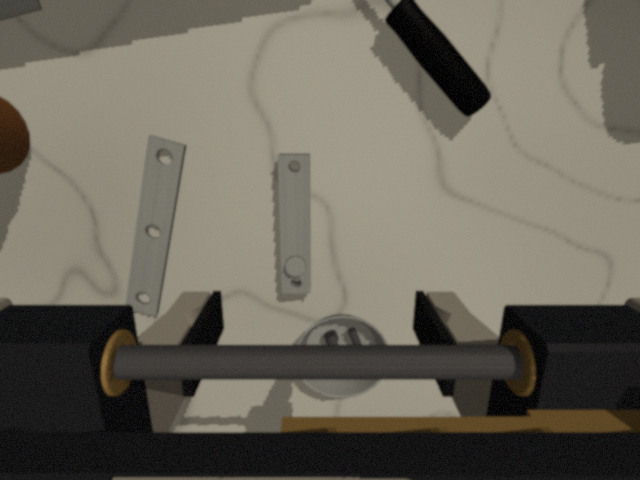

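The wrist view shows the bar's holes at (294.5,166.5) and (297,282), within 2–3 px of my projection, and the yaw agrees. I'll use x = 0.475 and descend.

Emit:
servo_tool(deltas=[[[0,0,0],[5,-0.6,-1.8],8.7],[[0,0,0],[10,-0.6,-1.8],8.7],[[0,0,0],[13,-0.6,-1.8],8.7],[[0,0,0],[14,-0.6,-1.8],8.7],[[0,0,0],[14,-0.6,-1.8],8.7]])

```text
clock: 1.5
tool_pos: [0.4766, -0.2404, 0.038]
orientation: [5.2, 89.8, 178.4]
force: [0.7, 0.8, 1.1]
opening: 0.087
```

Run:
```python
from h import *
go([.475,-.2415,.004],-6.7)
```

```text
t 1.5 tcp [ 0.4766 -0.2404  0.038 ] F [0.7 0.8 1.1] open 0.087 jawz [-0.993  0.118  0.004]
 turn [-0.08  0.24 -0.02] shift cm [3.4  0.12 0.13]
```

Emit:
servo_tool(deltas=[[[0,0.2,0],[2,0.1,0.1],8.7],[[0,0.2,0],[3,0.1,0.1],8.7],[[0,0.2,0],[3.35,0.1,0.1],8.7],[[0,0.2,0],[3.35,0.1,0.1],6],[[0,0.2,0],[3.35,0.1,0.1],4]])

```text
clock: 2.0
tool_pos: [0.4762, -0.2414, 0.0056]
orientation: [149.7, 89.9, -37.1]
force: [-0.1, -0.3, 0.2]
opening: 0.0761
```

Emit:
servo_tool(deltas=[[[0,0,0],[0,0,0],2],[[0,0,0],[0,0,0],1],[[0,0,0],[0,0,0],1],[[0,0,0],[0,0,0],1],[[0,0,0],[0,0,0],1]])

```text
clock: 2.5
tool_pos: [0.4761, -0.2414, 0.0056]
orientation: [147.5, 89.9, -39.3]
force: [-0.8, 0.7, -0.9]
opening: 0.0365
```

Emit:
servo_tool(deltas=[[[0,0,0],[0,0,0],1],[[0,0,0],[0,0,0],1],[[0,0,0],[-2,0,0],1],[[0,0,0],[-4,0,0],1],[[0,0,0],[-4,0,0],1]])

```text
clock: 3.0
tool_pos: [0.4774, -0.2416, 0.0474]
orientation: [169.5, 89.8, -17.3]
force: [0.6, -0.5, -3.0]
opening: 0.0256
```

Run:
```python
from h import *
go([.54,.189,.19],-5.8)
```

```text
t 3.0 tcp [ 0.4774 -0.2416  0.0474] F [ 0.6 -0.5 -3. ] open 0.0256 jawz [-0.993  0.118 -0.004]
 turn [-0.95 -0.24 -0.05] shift cm [-14.29 -43.49  -1.22]
```

Emit:
servo_tool(deltas=[[[0,0,0],[-5,0,0],1],[[0,0,0],[-10,-3,0],1],[[0,0,0],[-14.3,-8,-0.2],1],[[0,0,0],[-14.3,-13,-0.4],1],[[0,0,0],[-14.3,-18,-0.5],1]])

```text
clock: 3.5
tool_pos: [0.5005, -0.0819, 0.19]
orientation: [-177.2, 89.6, -4.0]
force: [1.3, 0.6, -4.0]
opening: 0.0254
```

Emit:
servo_tool(deltas=[[[-0.8,-0.2,0],[0,-5,0],1],[[-0.8,-0.2,0],[0,-10,0],1],[[-0.8,-0.2,0],[0,-15,0],1],[[-0.8,-0.2,0],[0,-20,-0.3],1],[[-0.8,-0.2,0],[0,-23,-0.6],1]])

```text
clock: 4.0
tool_pos: [0.5334, 0.1488, 0.1887]
orientation: [-176.7, 89.9, -2.6]
force: [1.4, -0.3, -2.9]
opening: 0.0257
```

Run:
```python
from h import *
go([.54,.189,.15],-5.8)
```

```text
t 4.0 tcp [0.5334 0.1488 0.1887] F [ 1.4 -0.3 -2.9] open 0.0257 jawz [-0.995  0.104 -0.002]
 turn [-0.15 -0.11  0.01] shift cm [ 3.87 -4.06 -0.23]
```

Emit:
servo_tool(deltas=[[[0,0,0],[1,-3,-0.2],1],[[0,0,0],[3,-4.06,-0.23],1],[[0,0,0],[4.5,-4.06,-0.23],1],[[0,0,0],[5.2,-4.06,-0.23],1],[[0,0,0],[5.2,-4.06,-0.23],1]])

```text
clock: 4.5
tool_pos: [0.5389, 0.1882, 0.1348]
orientation: [67.9, 89.9, -118.1]
force: [-0.3, -0.0, -2.8]
opening: 0.0254
```

Run:
```python
from h import *
go([.54,.189,.135],-5.8)
import pickle
S=snap("side");C=snap("scene");W=snap("wrist")
pickle.dump((S,C,W),open("p2.pkl","wb"))
for n,s in(("S",S),("C",C),("W",W)): print(n,proj(s,[[.54,.189,.146],[.545,.241,.146],[.535,.137,.146]]).round(0).tolist())
r=lambda s,u,v,w,h,k:cv2.resize(s["image"][v:v+h,u:u+w],None,fx=k,fy=k,interpolation=cv2.INTER_CUBIC)
cv2.imwrite("pics/q.png",np.hstack([r(S,240,120,80,100,5),r(C,375,200,80,100,5)])[...,::-1])
```

```text
t 4.5 tcp [0.5389 0.1882 0.1348] F [-0.3 -0.  -2.8] open 0.0254 jawz [-0.995  0.104  0.001]
 turn [-0.17  0.05 -0.12] shift cm [-0.02 -0.09 -0.1 ]
S [[278.0, 163.0], [279.0, 152.0], [278.0, 175.0]]
C [[419.0, 243.0], [438.0, 254.0], [402.0, 232.0]]
W [[319.0, 321.0], [319.0, 419.0], [318.0, 202.0]]
```

View pics/q.png

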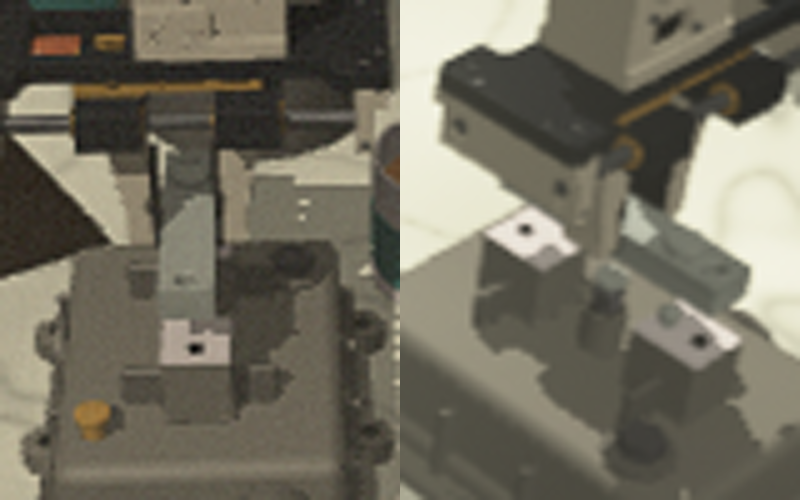

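In this view the bar is gripped level over the housing. Its plain-end hole is at about (277,176) in the side view, and its lug end is towards the dowel boss in the scene view. I'll enlarge it to measure the offset.

Run:
```python
from h import *
import pickle
S,C,W=pickle.load(open("p2.pkl","rb"))
def r(s,u,v,w,h,k):
    x=cv2.resize(s["image"][v:v+h,u:u+w],None,fx=k,fy=k,interpolation=cv2.INTER_CUBIC).astype(float); return np.clip((x-60)*1.6,0,255).astype(np.uint8)
cv2.imwrite("pics/q2.png",np.hstack([r(S,265,150,30,45,13),r(C,415,235,40,58,10)[:585,:400]])[...,::-1]) if 0 else cv2.imwrite("pics/q2.png",np.hstack([r(S,265,150,30,45,12),r(C,412,234,36,45,12)])[...,::-1])
```

```text
(no output)
```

View pics/q2.png

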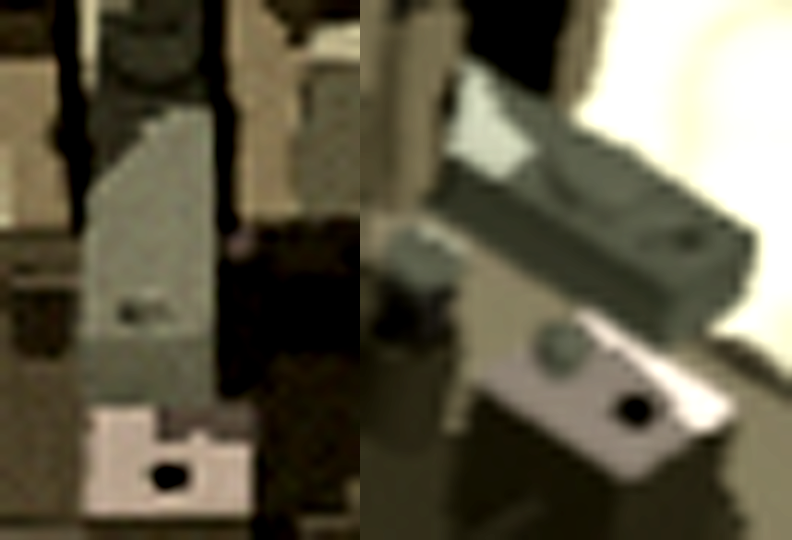

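Run:
```python
from h import *
import pickle
S,C,W=pickle.load(open("p2.pkl","rb"))
f=lambda a,o:(np.array(a,float)+.5)/12-.5+o
print("side bar hole",plane(S,f([[143,312]],[265,150]),.1452)," boss hole",plane(S,f([[169,476]],[265,150]),.105))
print("side end top mid, bot mid",plane(S,f([[148,338]],[265,150]),.1452),plane(S,f([[147,404]],[265,150]),.129))
print("scene bar hole",plane(C,f([[328,240]],[412,234]),.1452),"boss hole",plane(C,f([[275,411]],[412,234]),.105))
print("lug",plane(C,f([[237,180]],[412,234]),.1502),"dowel top",plane(C,f([[200,335]],[412,234]),.113))
# bar end corners in scene: top outer, bottom near
print("corner",plane(C,f([[395,236],[305,270]],[412,234]),.1452))
```

```text
side bar hole [[0.53107996 0.13727281 0.1452    ]]  boss hole [[0.53388336 0.13897902 0.105     ]]
side end top mid, bot mid [[0.53132873 0.12823093 0.1452    ]] [[0.53025721 0.12965757 0.129     ]]
scene bar hole [[0.54069049 0.24099093 0.1452    ]] boss hole [[0.54343654 0.23927974 0.105     ]]
lug [[0.543499   0.22228651 0.1502    ]] dowel top [[0.5437134  0.22138525 0.113     ]]
corner [[0.53081657 0.24900158 0.1452    ]
 [0.55128238 0.24286093 0.1452    ]]
```

Both ends read about −2.7 mm in x relative to the boss holes, and yaw agrees. In y the two ends scatter around 0 (−1.7 and +1.7 mm). I'll shift +2.7 mm in x and come down to just above the dowel.

Emit:
servo_tool(deltas=[[[0,0,0],[0.5,0,-0.27],1],[[0,0,0],[1,0,-0.27],1],[[0,0,0],[1.3,0,-0.27],1],[[0,0,0],[1.4,0,-0.27],1],[[0,0,0],[1.4,0,-0.27],1]])

```text
clock: 5.15
tool_pos: [0.543, 0.1884, 0.1231]
orientation: [-173.8, 89.9, 0.2]
force: [0.2, 0.3, -4.1]
opening: 0.0258
```

Run:
```python
from h import *
go([.5416,.188,.116],-5.8)
```

```text
t 5.15 tcp [0.543  0.1884 0.1231] F [ 0.2  0.3 -4.1] open 0.0258 jawz [-0.995  0.104 -0.002]
 turn [-0.17 -0.14  0.01] shift cm [0.71 0.06 0.14]
```

Emit:
servo_tool(deltas=[[[0,0,0],[0.2,0,0.13],1],[[0,0,0],[0.4,0,0.13],1],[[0,0,0],[0.6,0,0.13],1],[[0,0,0],[0.7,0,0.13],1],[[0,0,0],[0.7,0,0.13],1]])

```text
clock: 5.65
tool_pos: [0.5417, 0.1886, 0.1164]
orientation: [-175.1, 89.9, -1.0]
force: [-2.6, 0.2, 1.9]
opening: 0.0254
```

Run:
```python
from h import *
go([.5416,.188,.1106],-5.8)
print(ctrl.get_obs()["moment"])
```

```text
t 5.65 tcp [0.5417 0.1886 0.1164] F [-2.6  0.2  1.9] open 0.0254 jawz [-0.995  0.104 -0.002]
 turn [-0.16 -0.14  0.01] shift cm [0.58 0.06 0.01]
[0.02676168 1.01220153 0.01060347]
```

Emit:
servo_tool(deltas=[[[0,0,0],[0,0,0.05],1],[[0,0,0],[0,0,0.1],1],[[0,0,0],[0.1,0,0.1],1],[[0,0,0],[0.2,0,0.1],1],[[0,0,0],[0.2,0,0.1],1]])

```text
clock: 6.15
tool_pos: [0.5411, 0.1888, 0.1148]
orientation: [-170.3, 89.8, 3.8]
force: [-0.6, -0.5, 4.8]
opening: 0.0255
```

Run:
```python
from h import *
go([.5406,.188,.1106],-5.8)
print(ctrl.get_obs()["moment"])
```

```text
t 6.15 tcp [0.5411 0.1888 0.1148] F [-0.6 -0.5  4.8] open 0.0255 jawz [-0.995  0.104 -0.003]
 turn [-0.15 -0.18  0.03] shift cm [0.42 0.09 0.04]
[-0.1158115   0.2307909   0.00475341]
```

The force fits contact with the plunger alone, with the dowel already in its hole. I'll continue down.

Emit:
servo_tool(deltas=[[[0,0,0],[0.1,0,0],1],[[0,0,0],[0.2,0,0],1],[[0,0,0],[0.3,0,0],1],[[0,0,0],[0.4,0,0],1],[[0,0,0],[0.4,0,0],1]])

```text
clock: 6.65
tool_pos: [0.5411, 0.1888, 0.1111]
orientation: [-170.4, 89.8, 3.7]
force: [-2.6, -0.5, 7.8]
opening: 0.0256
```

Run:
```python
from h import *
go([.5406,.188,.1106],-5.8)
print(ctrl.get_obs()["moment"])
```

```text
t 6.65 tcp [0.5411 0.1888 0.1111] F [-2.6 -0.5  7.8] open 0.0256 jawz [-0.995  0.103 -0.003]
 turn [-0.14 -0.2   0.03] shift cm [0.05 0.09 0.05]
[-0.18198887  1.17912796 -0.05447485]
```

Emit:
servo_tool(deltas=[[[0,0,0],[0.05,0,0.05],1],[[0,0,0],[0.1,0,0.05],1],[[0,0,0],[0.13,0,0.05],1],[[0,0,0],[0.13,0,0.05],1],[[0,0,0],[0.13,0,0.05],1]])

```text
clock: 7.15
tool_pos: [0.5411, 0.1889, 0.1106]
orientation: [-169.9, 89.7, 4.2]
force: [-2.7, -0.9, 8.6]
opening: 0.0257
```

Run:
```python
from h import *
go([.5406,.188,.1106],-5.8)
print(ctrl.get_obs()["moment"])
import pickle
S=snap("side");C=snap("scene")
def r(s,u,v,w,h,k): return np.clip((cv2.resize(s["image"][v:v+h,u:u+w],None,fx=k,fy=k,interpolation=cv2.INTER_CUBIC).astype(float)-40)*1.6,0,255).astype(np.uint8)
cv2.imwrite("pics/q3.png",np.hstack([r(S,262,160,36,45,11),r(C,405,240,36,45,11)])[...,::-1])
```

```text
t 7.15 tcp [0.5411 0.1889 0.1106] F [-2.7 -0.9  8.6] open 0.0257 jawz [-0.995  0.103 -0.005]
 turn [-0.12 -0.26  0.05] shift cm [-0.    0.09  0.04]
[-0.53929633  0.71590358  0.01237207]
```

View pics/q3.png

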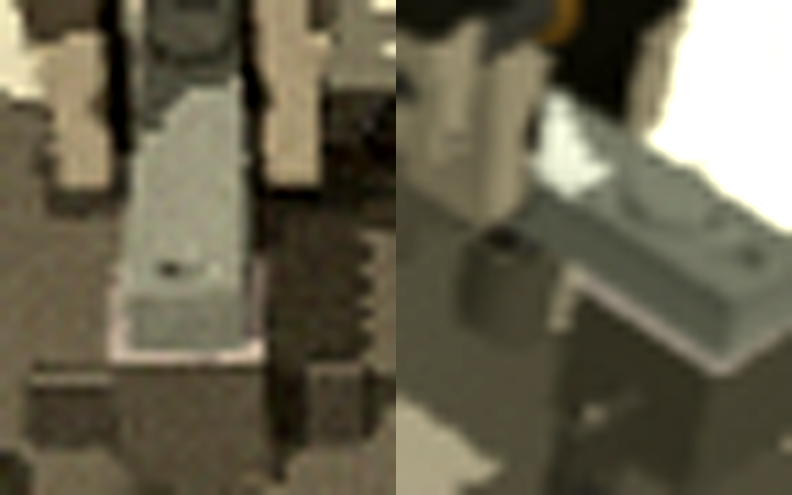

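The bar looks seated on both bosses. On the plain boss it is centred (u 188 against boss centre 186 in the crop), and a thin rim of boss shows all round. I'll press more firmly to confirm it is bottomed.

Emit:
servo_tool(deltas=[[[0,-0.2,0],[0.1,0,0.03],1],[[0,-0.2,0],[0.2,0,0.03],1],[[0,-0.2,0],[0.2,0,0.03],1],[[0,-0.2,0],[0.2,0,0.03],1],[[0,-0.2,0],[0.2,0,0.03],1]])

```text
clock: 7.75
tool_pos: [0.5412, 0.1889, 0.1105]
orientation: [-155.5, 89.8, 18.6]
force: [-7.8, -1.7, 18.8]
opening: 0.0256
```

Run:
```python
from h import *
go([.5406,.188,.1106],-5.8)
print(ctrl.get_obs()["moment"],ctrl.get_obs()["tau"])
```

```text
t 7.75 tcp [0.5412 0.1889 0.1105] F [-7.8 -1.7 18.8] open 0.0256 jawz [-0.995  0.103 -0.002]
 turn [-0.09 -0.14  0.06] shift cm [-0.01  0.09  0.05]
[-0.65722872  2.56890389 -0.09012093] [-2.91492585e-01 -3.90548301e+01  2.20289111e+01  4.72111121e+00
  2.39157446e+00  2.88195570e-02]
```

Run:
```python
from h import *
S=snap("side");C=snap("scene")
f=lambda a,o:(np.array(a,float)+.5)/11-.5+o
print(plane(S,f([[174,268]],[262,160]),.121),"boss .5344 .1383")
print(plane(C,f([[354,256]],[405,240]),.121),"boss .5434 .2396")
print("near edge mid: bar",plane(S,f([[188,349]],[262,160]),.105),"boss",plane(S,f([[186,358]],[262,160]),.105))
o=ctrl.get_obs();print(o["tool_pos"],o["force"])
```

```text
[[0.53179012 0.13819363 0.121     ]] boss .5344 .1383
[[0.5433573  0.24199908 0.121     ]] boss .5434 .2396
near edge mid: bar [[0.53322262 0.13060408 0.105     ]] boss [[0.53252844 0.12737567 0.105     ]]
[0.54113913 0.18884897 0.1104607 ] [-6.44771322 -1.2925358  19.24158755]
```

It has bottomed: z holds at 0.1105 under about 22 N of added force. There is some side load, and the pictures hint that the bar sits up to about 1 mm towards +y. I'll ease up 2 mm, keeping the dowel engaged, and feel the clearance to centre it.

Emit:
servo_tool(deltas=[[[0,0,0],[-0.2,0,0],1],[[0,0,0],[-0.2,0,0],1],[[0,0,0],[-0.2,0,0],1]])

```text
clock: 8.15
tool_pos: [0.5411, 0.1889, 0.1129]
orientation: [-154.5, 89.8, 19.6]
force: [-2.2, -0.4, 6.2]
opening: 0.026
```

Emit:
servo_tool(deltas=[[[0,0,0],[0,0.05,0],1],[[0,0,0],[0,0.1,0],1],[[0,0,0],[0,0.1,0],1],[[0,0,0],[0,0.1,0],1]])

```text
clock: 8.55
tool_pos: [0.5412, 0.1888, 0.1132]
orientation: [-139.8, 89.8, 34.4]
force: [-2.9, 3.3, 6.3]
opening: 0.0255
```

Emit:
servo_tool(deltas=[[[0,0,0],[0,0.05,0],1],[[0,0,0],[0,0.1,0],1],[[0,0,0],[0,0.1,0],1],[[0,0,0],[0,0.1,0],1]])

```text
clock: 8.95
tool_pos: [0.5412, 0.1887, 0.1135]
orientation: [-131.6, 89.7, 42.6]
force: [-2.2, 2.8, 5.6]
opening: 0.0255
```

Emit:
servo_tool(deltas=[[[0,0,0],[0,0.1,0],1],[[0,0,0],[0,0.2,0],1],[[0,0,0],[0,0.3,0],1],[[0,0,0],[0,0.3,0],1]])

```text
clock: 9.35
tool_pos: [0.5417, 0.187, 0.1139]
orientation: [-129.6, 89.5, 44.6]
force: [-1.2, 6.4, 4.5]
opening: 0.0256
```

Emit:
servo_tool(deltas=[[[0,0,0],[0,-0.1,0],1],[[0,0,0],[0,-0.2,0],1],[[0,0,0],[0,-0.3,0],1],[[0,0,0],[0,-0.3,0],1],[[0,0,0],[0,-0.3,0],1]])

```text
clock: 9.85
tool_pos: [0.5418, 0.1894, 0.1138]
orientation: [-130.5, 89.6, 43.6]
force: [-0.9, -4.7, 5.2]
opening: 0.026
```

Emit:
servo_tool(deltas=[[[0,0,0],[0,0,0.1],1],[[0,0,0],[0,0,0.2],1],[[0,0,0],[0,0,0.3],1],[[0,0,0],[0,0,0.3],1],[[0,0,0],[0,0,0.3],1]])

```text
clock: 10.35
tool_pos: [0.5402, 0.1904, 0.1144]
orientation: [-136.0, 89.4, 38.1]
force: [6.0, -3.2, 3.5]
opening: 0.0254
```

Emit:
servo_tool(deltas=[[[0,0,0],[0,0,-0.1],1],[[0,0,0],[0,0,-0.2],1],[[0,0,0],[0,0,-0.3],1],[[0,0,0],[0,0,-0.3],1],[[0,0,0],[0,0,-0.3],1]])

```text
clock: 10.85
tool_pos: [0.5415, 0.1902, 0.1137]
orientation: [-125.1, 89.5, 49.0]
force: [-5.1, 0.4, 5.2]
opening: 0.0254
```

The side-to-side probing meets firm stops about 2–3 mm apart in both directions, so the dowel is inside the hole. The centre is about (0.541, 0.1888). I'll recentre, level and press down.

Run:
```python
from h import *
go([.5409,.1887,.1106],-5.8)
```

```text
t 10.85 tcp [0.5415 0.1902 0.1137] F [-5.1  0.4  5.2] open 0.0254 jawz [-0.995  0.102 -0.005]
 turn [-0.06 -0.28  0.39] shift cm [0.31 0.15 0.05]
```

Emit:
servo_tool(deltas=[[[0,-0.3,0.4],[0,0.15,0.05],1],[[0,-0.3,0.4],[0,0.18,0.07],1],[[0,-0.3,0.4],[0,0.18,0.07],1],[[0,-0.3,0.4],[0.1,0.18,0.07],1],[[0,-0.3,0.4],[0.2,0.18,0.07],1]])

```text
clock: 11.35
tool_pos: [0.5414, 0.1897, 0.1122]
orientation: [-123.1, 89.9, 51.1]
force: [0.1, 5.7, 6.9]
opening: 0.0258
```

Run:
```python
from h import *
go([.5409,.1887,.1106],-5.8)
```

```text
t 11.35 tcp [0.5414 0.1897 0.1122] F [0.1 5.7 6.9] open 0.0258 jawz [-0.995  0.102 -0.001]
 turn [-0.03 -0.07  0.11] shift cm [0.16 0.1  0.04]
```

Emit:
servo_tool(deltas=[[[0,0,0.1],[0,0.1,0.03],1],[[0,0,0.1],[0,0.15,0.03],1],[[0,0,0.1],[0,0.15,0.03],1],[[0,0,0.1],[0,0.15,0.03],1]])

```text
clock: 11.75
tool_pos: [0.5415, 0.1893, 0.1127]
orientation: [-140.2, 89.8, 33.9]
force: [-1.3, 5.8, 5.9]
opening: 0.0259
```

Emit:
servo_tool(deltas=[[[0,0,0],[0,0,0],1],[[0,0,0],[0,0,0],1],[[0,0,0],[0,0,0],1]])

```text
clock: 12.05
tool_pos: [0.5415, 0.1894, 0.1129]
orientation: [-139.4, 89.8, 34.8]
force: [-0.7, 1.8, 5.5]
opening: 0.0256
```

Run:
```python
from h import *
go([.5409,.1887,.1106],-5.8)
C=snap("scene");S=snap("side")
def r(s,u,v,w,h,k): return np.clip((cv2.resize(s["image"][v:v+h,u:u+w],None,fx=k,fy=k,interpolation=cv2.INTER_CUBIC).astype(float)-40)*1.6,0,255).astype(np.uint8)
cv2.imwrite("pics/q4.png",np.hstack([r(S,262,160,36,45,11),r(C,411,240,36,45,11)])[...,::-1])
```

```text
t 12.05 tcp [0.5415 0.1894 0.1129] F [-0.7  1.8  5.5] open 0.0256 jawz [-0.995  0.101 -0.003]
 turn [-0.01 -0.15  0.13] shift cm [0.23 0.08 0.06]
```

View pics/q4.png

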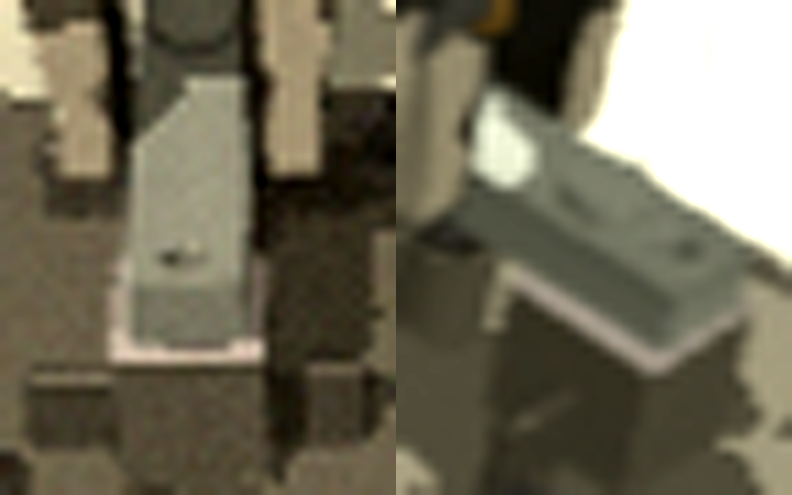

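The bar is still on the dowel and level, about 2 mm up. On the plain boss it sits a little towards +x, with margins of 24 px left and 16 px right, or about 0.8 mm. I'll nudge it −x and −y and press down.

Emit:
servo_tool(deltas=[[[0,-0.1,0.1],[-0.03,0.05,0.08],1],[[0,-0.1,0.1],[-0.03,0.08,0.12],1],[[0,-0.1,0.1],[0.1,0.08,0.12],1],[[0,-0.1,0.1],[0.2,0.08,0.12],1],[[0,-0.1,0.1],[0.25,0.08,0.12],1]])

```text
clock: 12.65
tool_pos: [0.5415, 0.1894, 0.1112]
orientation: [-148.8, 89.8, 25.4]
force: [1.5, 2.8, 7.8]
opening: 0.0255
```

Run:
```python
from h import *
go([.5409,.1887,.1106],-5.8)
```

```text
t 12.65 tcp [0.5415 0.1894 0.1112] F [1.5 2.8 7.8] open 0.0255 jawz [-0.995  0.101 -0.003]
 turn [ 0.01 -0.19  0.11] shift cm [0.06 0.07 0.05]
```

Emit:
servo_tool(deltas=[[[0,-0.1,0],[-0.05,0.1,0.12],1],[[0,-0.1,0],[-0.05,0.15,0.22],1],[[0,-0.1,0],[0,0.15,0.22],1],[[0,-0.1,0],[0.1,0.05,0.1],1],[[0,-0.1,0],[0.2,0.05,0.05],1]])

```text
clock: 13.15
tool_pos: [0.5413, 0.1893, 0.1105]
orientation: [-134.5, 89.8, 39.7]
force: [-8.7, 4.0, 23.4]
opening: 0.0255
```

Emit:
servo_tool(deltas=[[[0,-0.1,0],[0.15,0,0],1],[[0,-0.1,0],[0.25,0,0],1],[[0,-0.1,0],[0.25,0,0],1],[[0,-0.1,0],[0.25,0,0],1],[[0,-0.1,0],[0.25,0,0],1]])

```text
clock: 13.65
tool_pos: [0.5413, 0.1893, 0.1104]
orientation: [-122.1, 89.8, 52.2]
force: [-9.5, 1.4, 25.1]
opening: 0.0259
```

Run:
```python
from h import *
go([.5409,.1887,.1106],-5.8)
C=snap("scene");S=snap("side")
def r(s,u,v,w,h,k): return np.clip((cv2.resize(s["image"][v:v+h,u:u+w],None,fx=k,fy=k,interpolation=cv2.INTER_CUBIC).astype(float)-40)*1.6,0,255).astype(np.uint8)
cv2.imwrite("pics/q5.png",np.hstack([r(S,262,160,36,45,11),r(C,411,240,36,45,11)])[...,::-1])
go([.5409,.1887,.1106],-5.8)
```

```text
t 13.65 tcp [0.5413 0.1893 0.1104] F [-9.5  1.4 25.1] open 0.0259 jawz [-0.995  0.1   -0.002]
 turn [ 0.08 -0.1   0.16] shift cm [-0.02  0.06  0.04]
t 13.75 tcp [0.5413 0.1893 0.1105] F [-9.4  1.4 25.2] open 0.0252 jawz [-0.995  0.1   -0.002]
 turn [ 0.08 -0.1   0.17] shift cm [-0.02  0.06  0.04]
```

View pics/q5.png

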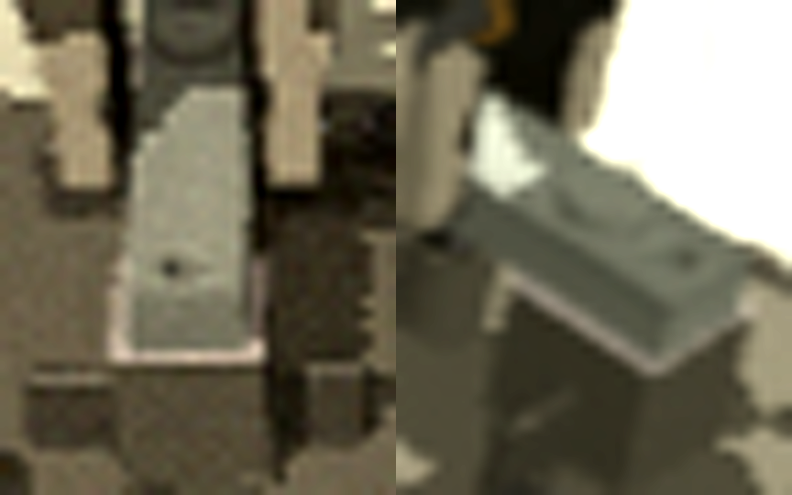

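The bar is flush on both bosses with even thin rims. The push holds steady at z = 0.1105 with about 25 N, so I'm handing it in.

Run:
```python
from h import *
print(ctrl.close_job()); go([.5409,.1887,.1106],-5.8)
```

```text
the job is handed in; nothing more can be done
None
the job is handed in; nothing more can be done
```

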